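Change over two colour-coded chopping boards in the drying rack

ROBOT

A 6-joint arm with a two-finger parallel gripper is mounted at the origin on a cart in front of the work surface, level with it; the furniture and walls round the work are solid. World frame = base frame: x ahead of the robot, y to its left, z up, the work surface at z = 0. Lengths are in m, angles in rad, forces in N, time in s.
With the tool pointing down it reaches from about 0.375 to 0.9 m from the base axis. Payload 3.1 kg.
Tool frame: the origin (TCP) lies where the fingers leave the gripper's body, on its centre line; the fingertips stand 73 mm ahead of it and the grasp point (between the pads) lies 54 mm ahead of it; z points along the fingers, y is the line along which they close (so a half turn about z gives the same grasp; the last joint's range is limited). The gripper opens to 85 mm and grips with 20 to 120 N. Pads are 22 mm wide; open, the fingers measure 114 mm over their backs; the gripper's body (76 mm by 85 mm) begins 54 mm behind the grasp point. The pads swing forward as they close: fully open they stand 13 mm farther back than shut.
Start: joints at [-1.3, 0.527, 1.433, -0, 1.181, -0.178], TCP at [0.271, -0.563, 0.304] pointing down, gripper open.
Joint ranges: [-3.08, 3.08], [-0.75, 2.2], [0.22, 2.44], [-1.43, 4.57], [0, 2.65], [-2.85, 2.85]. Speed limits (rad/s): [2.79, 2.79, 3.14, 3.14, 3.14, 3.14].

INTERFACE

Orientations are given as a unit quaternion [x, y, z, w].
In Python, from station import manip gives the robot as it stands.
- The arm moves only by the shell command python3 -m crank 'ROWS' [FORCE]. ROWS is JSON, a list of rows, each an object with "dp": the shift along the tool's x, y, z normalised to -1 to 1, where 1 is 50 cm, a list of three; "delta_rot": the turn, a rotation vector about the tool's x, y, z normalised to -1 to 1, where 1 is 2 pi rad, a list of three; "fingers": the opening, from -1 (shut) to 1 (fully open). A call has 1 to 12 rows; each row shifts and turns the commanded pose from where the row before left it, along the tool's axes as they then stand; what a row does not reach is not made up. A row lasts 1/12 s, in which the tool goes at most 41.7 mm and 7.16 degrees, less where a joint would pass 70% of its speed; a pose out of reach is approached as far as the arm can. A call with a number of a shift or a turn outside -1 to 1 is refused whole. A call with a gripper value outside its range is refused whole. The fingers move at their own pace and stop on an object; FORCE is the grip in N (left out, the last holds). Time passes only in rows, so rows that do not move let the fingers close. It gives the time, the measured TCP pose, the force, the opening and the grip force at its end, in the units of the state.
- manip.sense(): the state, without advancing time (a new reading comes with each control period).
- manip.snapshot(name): name is "scene" or "top"; returns (picture, depth): 384x512x3 uint8, red, green, blue; 384x512 float32, m along the optical axis (not along the pixel's ray), 0 where there is no reading.
- manip.camera_model(name): a dict with "fx", "fy", "cx", "cy" (pixels), "origin" and "attitude" of the camera in the world. Camera axes: x right, y up, looking along -z (the intrinsics and any distortion apply to the point x, -y, -z); pixel columns grow to the right and rows downward; lengths in m; the calibration is good to about 2 mm. A picture is of the moment at which its call begins. camera_model takes no time and is no camera call.
- manip.sign_off(): hands the job in; it is judged then, once.
The state is a dict: "t": time; "q": joint angles; "qd": joint speeds; "tau": joint torques, N m; "tcp_pos": TCP position; "tool_rot": TCP orientation; "force": force on the tool from outside, world axes, zero at the start; "ft_torque": the same for the moment, N m; "finger_gap": opening from 0.0 (shut) to 1.0 (fully open); "gripper_force": force on a finger pad.
Only numpy, scipy, OpenCV 4.12 (cv2) and the standard library are available. Lean on these libraries where they do the work, as an engineer would, in place of code of your own. Each camera call takes 0.05 s, during which the arm holds its last target. There are 200 camera calls.

TASK

The red and the green chopping board have been put away in each other's slots. Swap them, so that each stands upright and fully down in the slot whose clip has its own colour; park one of them in the empty slot with the white clip meanwhile, because the washed boards must not touch the worktop. Lift each straight up out of its wire guides and lower it in without dropping it, and leave the blue board, and the white board with the lemon on it, as they are.

Things in the scene. Friction and masses are not known exactly. Their poses are not given: they have to be found in the camera images.
- rack: Fixed bamboo rack 224x224 mm, lips front (-x) and rear 40 mm high, 198 mm apart. Four slots along x, at y = -84, -28, 28, 84 mm, each between two steel wire loops (x = -62 to 62 mm) 16 mm apart inside, flared to 23 mm at their top, 100 mm above the worktop. Boards leave only straight up, clear after 76 mm. Origin: centre of the underside, on the worktop.
- slot_red: The red colour clip (38 mm wide) on the rack's front lip and the slot behind it, fixed to the rack. Origin: centre of the slot's floor, 24 mm above the worktop; x along the slot to its rear, y across, z up. The clip sits 113 mm out along -x. Which slot has which colour varies.
- slot_green: The green colour clip (38 mm wide) on the rack's front lip and the slot behind it, fixed to the rack. Origin: centre of the slot's floor, 24 mm above the worktop; x along the slot to its rear, y across, z up. The clip sits 113 mm out along -x. Which slot has which colour varies.
- slot_blue: The blue colour clip (38 mm wide) on the rack's front lip and the slot behind it, fixed to the rack. Origin: centre of the slot's floor, 24 mm above the worktop; x along the slot to its rear, y across, z up. The clip sits 113 mm out along -x. Which slot has which colour varies.
- slot_white: The white colour clip (38 mm wide) on the rack's front lip and the slot behind it, fixed to the rack. Origin: centre of the slot's floor, 24 mm above the worktop; x along the slot to its rear, y across, z up. The clip sits 113 mm out along -x. Which slot has which colour varies.
- red_board: Red plastic chopping board standing on its long edge, 190 mm long (x), 12 mm thick (y), 125 mm high (z), 0.2 to 0.4 kg, corners rounded. Origin: middle of its lower edge. Its top 16 mm is a straight bar over a hand slot (80x17 mm, right through). At the start in the slot with the green clip.
- green_board: Green plastic chopping board standing on its long edge, 190 mm long (x), 12 mm thick (y), 125 mm high (z), 0.2 to 0.4 kg, corners rounded. Origin: middle of its lower edge. Its top 16 mm is a straight bar over a hand slot (80x17 mm, right through). At the start in the slot with the red clip.
- blue_board: Blue plastic chopping board standing on its long edge, 190 mm long (x), 12 mm thick (y), 125 mm high (z), 0.2 to 0.4 kg, corners rounded. Origin: middle of its lower edge. Its top 16 mm is a straight bar over a hand slot (80x17 mm, right through). Already in its own slot, the one with the blue clip; stays there.
- white_board: White chopping board of the same make, in use, lying flat on the worktop to the right of the rack; its slot in the rack is therefore empty. Origin: centre of its underside. Stays there.
- lemon: Yellow lemon, 71x53x51 mm, lying on the white board. Stays there.

How it is judged:
On the way, in this order (a step that is already met when the one before it is completed fails the run):
1. the red or the green board stands fully down in the empty slot with the white clip (((x of red_board in the frame of slot_white between -0.012 and 0.012 m and y of red_board in the frame of slot_white between -0.007 and 0.007 m and z of red_board in the frame of slot_white below 0.005 m and angle between red_board's own z axis and vertical below 0.15 rad and angle between the x axis of red_board and the x axis of slot_white, either way round below 0.1 rad) or (x of green_board in the frame of slot_white between -0.012 and 0.012 m and y of green_board in the frame of slot_white between -0.007 and 0.007 m and z of green_board in the frame of slot_white below 0.005 m and angle between green_board's own z axis and vertical below 0.15 rad and angle between the x axis of green_board and the x axis of slot_white, either way round below 0.1 rad))), for 0.2 s.
2. the other of the two stands fully down in the slot of its own colour, while the first is still parked ((((x of red_board in the frame of slot_white between -0.012 and 0.012 m and y of red_board in the frame of slot_white between -0.007 and 0.007 m and z of red_board in the frame of slot_white below 0.005 m and angle between red_board's own z axis and vertical below 0.15 rad and angle between the x axis of red_board and the x axis of slot_white, either way round below 0.1 rad) and (x of green_board in the frame of slot_green between -0.012 and 0.012 m and y of green_board in the frame of slot_green between -0.007 and 0.007 m and z of green_board in the frame of slot_green below 0.005 m and angle between green_board's own z axis and vertical below 0.15 rad and angle between the x axis of green_board and the x axis of slot_green, either way round below 0.1 rad)) or ((x of green_board in the frame of slot_white between -0.012 and 0.012 m and y of green_board in the frame of slot_white between -0.007 and 0.007 m and z of green_board in the frame of slot_white below 0.005 m and angle between green_board's own z axis and vertical below 0.15 rad and angle between the x axis of green_board and the x axis of slot_white, either way round below 0.1 rad) and (x of red_board in the frame of slot_red between -0.012 and 0.012 m and y of red_board in the frame of slot_red between -0.007 and 0.007 m and z of red_board in the frame of slot_red below 0.005 m and angle between red_board's own z axis and vertical below 0.15 rad and angle between the x axis of red_board and the x axis of slot_red, either way round below 0.1 rad)))), for 0.2 s.
At the end, for the whole second after the job is handed in: Red, green and blue boards each stand in the slot with the clip of their own colour: lower edge within 5 mm of the slot floor, within 12 mm along and 7 mm across of its centre, upright within 0.15 rad, in line within 0.1 rad; the red and the green board released and still (under 0.06 m/s) (x of red_board in the frame of slot_red between -0.012 and 0.012 m and y of red_board in the frame of slot_red between -0.007 and 0.007 m and z of red_board in the frame of slot_red below 0.005 m and angle between each of red_board, green_board, blue_board's own z axis and vertical below 0.15 rad and angle between the x axis of red_board and the x axis of slot_red, either way round below 0.1 rad and x of green_board in the frame of slot_green between -0.012 and 0.012 m and y of green_board in the frame of slot_green between -0.007 and 0.007 m and z of green_board in the frame of slot_green below 0.005 m and angle between the x axis of green_board and the x axis of slot_green, either way round below 0.1 rad and x of blue_board in the frame of slot_blue between -0.012 and 0.012 m and y of blue_board in the frame of slot_blue between -0.007 and 0.007 m and z of blue_board in the frame of slot_blue below 0.005 m and angle between the x axis of blue_board and the x axis of slot_blue, either way round below 0.1 rad and linear speed of each of red_board, green_board below 0.06 m/s); the robot touches nothing.
It fails at once if the red or the green board touches the worktop or falls over (lower edge under 12 mm above the worktop, or leaning more than 0.6 rad) (height (world z) of any of red_board, green_board below 0.012 m or angle between any of red_board, green_board's own z axis and vertical above 0.6 rad).
It fails at once if the red or the green board is dropped (reaches 0.8 m/s, a fall of 33 mm) (linear speed of any of red_board, green_board above 0.8 m/s).
It fails at once if the blue board is moved more than 25 mm (distance of blue_board from where it was at the start of the episode above 0.025 m).
It fails at once if the white board or its lemon is moved more than 30 mm (distance of any of white_board, lemon from where it was at the start of the episode above 0.03 m).
It also fails if it takes over 69 s, if anything falls off the work surface, if the arm or the gripper's body presses on something with over 40 N, if the wrist force passes 120 N, or if a joint passes its speed limit or range.

## Working session

There is one attempt and no reset: what is moved stays moved. The work goes in short steps, Python scripts to look and compute and a shell command to move; the robot and the scene stay as the last step left them, time stands still between calls to the robot, and variables do not carry over. Pictures are saved under pics/ and viewed, at most 10 in all, crops included, and the job is handed in when it is done.

```bash
mkdir -p pics; cat > h.py <<'E'
import numpy as np, cv2
from station import manip
from scipy.spatial.transform import Rotation as R
def cam(n):
    c=manip.camera_model(n); a=np.array(c['attitude'],float)
    M=a if a.shape==(3,3) else R.from_quat(a).as_matrix()
    return c,M,np.array(c['origin'])
def cloud(n):
    im,d=manip.snapshot(n); c,M,o=cam(n)
    v,u=np.mgrid[:384,:512]
    P=np.stack([(u-c['cx'])/c['fx']*d,-(v-c['cy'])/c['fy']*d,-d],-1)@M.T+o
    P[d==0]=np.nan
    return im,P
E
python3 - <<'E'
from h import *
for n in('scene','top'):
    im,P=cloud(n); cv2.imwrite(f'pics/{n}0.png',im[...,::-1]); np.savez(f'{n}0.npz',im=im,P=P)
    print(n,manip.camera_model(n))
print(manip.sense())
E
```

```text
scene {'fx': 450.1494434368349, 'fy': 450.1494434368349, 'cx': 261.9199987236842, 'cy': 198.50886906685358, 'origin': array([-0.02401893,  0.31511651,  0.78135401]), 'attitude': array([-0.1525607 ,  0.34976469,  0.85624141, -0.34819612])}
top {'fx': 426.00553874194554, 'fy': 426.00553874194554, 'cx': 256.9004685835681, 'cy': 196.1631539768619, 'origin': array([ 0.3973179 , -0.19244222,  1.14072348]), 'attitude': array([ 0.03556189, -0.02751911, -0.70219469,  0.71056363])}
{'t': 0.1, 'q': array([-1.30048539e+00,  5.28385060e-01,  1.43377075e+00, -7.28068029e-06,
        1.18143279e+00, -1.78504301e-01]), 'qd': array([ 0.00064088, -0.00450533, -0.00304327, -0.00205997, -0.00138668,
       -0.00198705]), 'tau': array([-1.21362250e-04, -4.43304598e+01, -1.78586090e+01, -2.50733119e-04,
        3.85894353e-03, -1.41265201e-05]), 'tcp_pos': array([ 0.27107127, -0.56259222,  0.30302515]), 'tool_rot': array([ 9.74925306e-01,  2.22530112e-01, -4.91572834e-05, -9.96770803e-04]), 'force': array([-0.28940156, -0.38951072, -0.86307672]), 'ft_torque': array([ 0.01016995, -0.00985305, -0.02626263]), 'gripper_force': 0.0, 'finger_gap': 1.0008768068608058}
```

View pics/scene0.png

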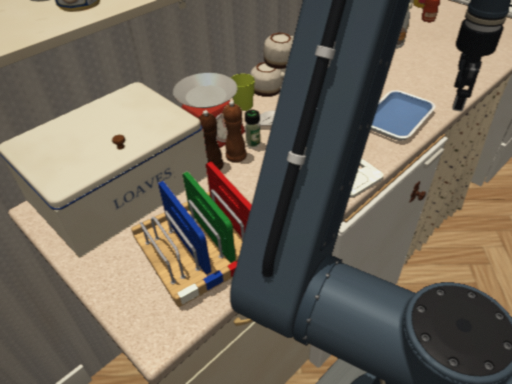

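View pics/top0.png

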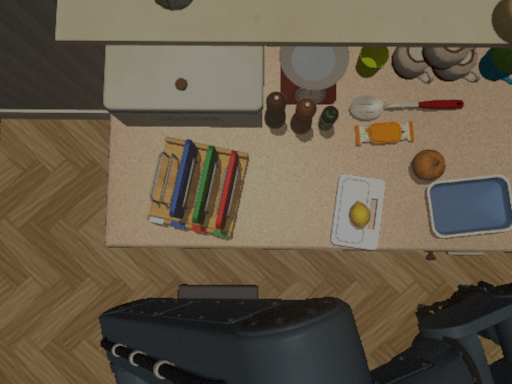

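The scene view shows white, blue, red and green clips in order along the front lip, with the green board behind the red clip and the red board behind the green clip. In the top view the boards' top edges run about (191,145)-(178,215) blue, (212,150)-(200,220) green and (235,153)-(222,228) red. The white slot is empty on the left, next to the bread box.

```bash
cat > m.py <<'E'
from h import *
def masks(im):
    h=cv2.cvtColor(im,cv2.COLOR_RGB2HSV); H,S,V=[h[...,i].astype(int) for i in range(3)]
    b=(S>140)&(V>50)
    return dict(red=b&((H<8)|(H>172)),green=b&(H>50)&(H<85),blue=b&(H>105)&(H<130))
def boards(im,P,roi):
    out={}
    for k,m in masks(im).items():
        w=m&(P[...,2]>0.136)&(P[...,2]<0.4); r=np.zeros_like(w); r[roi]=1; w&=r
        p=P[w]; z=np.median(np.sort(p[:,2])[-40:]); q=p[p[:,2]>z-.006][:,:2].astype(np.float32)
        rc=cv2.minAreaRect(q*1000); out[k]=rc
        print(k,len(q),'ztop %.4f'%z,'rect c',np.round(rc[0],1),'size',np.round(rc[1],1),'ang',round(rc[2],1))
    return out
if __name__=='__main__':
    for n,roi,cr in (('top',np.s_[130:245,140:255],np.s_[210:245,140:255]),('scene',np.s_[150:310,120:260],np.s_[150:310,120:260])):
        f=np.load(n+'0.npz'); im,P=f['im'],f['P']; print(n); boards(im,P,roi)
        for k,m in masks(im).items():
            w=m&(P[...,2]>0.01)&(P[...,2]<0.06); r=np.zeros_like(w); r[cr]=1; w&=r
            cnt,lab,st,_=cv2.connectedComponentsWithStats(w.astype(np.uint8))
            for i in range(1,cnt):
                if st[i,4]>8:
                    p=P[lab==i]; print(' low',k,st[i],np.round(np.median(p,0)*1000,1),np.round(np.ptp(p,0)*1000,0))
    f=np.load('top0.npz'); im,P=f['im'],f['P']
    w=(P[...,2]>0.03)&(P[...,2]<0.048); r=np.zeros_like(w); r[130:245,140:255]=1
    p=P[w&(r>0)][:,:2].astype(np.float32); print('lips',len(p),cv2.minAreaRect(p*1000))
    w=(P[...,2]>0.012)&(P[...,2]<0.048)&(r>0)
    p=P[w][:,:2].astype(np.float32); print('rack',len(p),cv2.minAreaRect(p*1000))
    w=(P[...,2]>0.09)&(P[...,2]<0.11)&(r>0)
    print('table z',np.nanmedian(P[180:230,260:320,2]))
    a=cv2.resize(im[130:245,140:255],None,fx=5,fy=5,interpolation=2); cv2.imwrite('pics/crop.png',a[...,::-1])
    g=np.load('scene0.npz')['im']; a=cv2.resize(g[150:310,110:270],None,fx=3.7,fy=3.7,interpolation=2); cv2.imwrite('pics/crops.png',a[...,::-1])
E
python3 m.py
```

```text
top
red 339 ztop 0.1520 rect c [ 503.7 -106. ] size [ 11.9 181.2] ang 78.9
green 17 ztop 0.1482 rect c [514.1 -51.1] size [  8.  179.7] ang 79.4
blue 1 ztop 0.1465 rect c [446.8  15.3] size [0. 0.] ang 0.0
 low red [191 226  15   7  71] [408.9 -29.2  42.8] [15. 37. 11.]
scene
red 368 ztop 0.1515 rect c [398.6 -34.3] size [ 67.7 422.3] ang 56.6
green 381 ztop 0.1508 rect c [512.2 -49.9] size [ 12.4 173.5] ang 79.7
blue 402 ztop 0.1509 rect c [526.3   3.4] size [ 12.3 175.8] ang 79.0
 low red [208 161  11   8  18] [ 691.4 -214.4   27.1] [15. 20. 28.]
 low red [215 198  26  38 121] [493.  -99.1  51.5] [108.  23.  29.]
 low red [228 261   9  16  69] [409.7 -18.4  41.9] [24. 24. 27.]
 low blue [183 241   9  11  15] [517.4  10.9  42.3] [40.  9. 10.]
 low blue [198 258   4   6  10] [462.1  21.6  54.9] [14.  3. 19.]
 low blue [201 264   9   9  49] [437.9  23.6  49.3] [21. 11. 24.]
 low blue [205 272  17  17 179] [416.4  25.1  39.9] [15. 34. 29.]
lips 966 ((518.7943725585938, -22.791259765625), (222.2445068359375, 227.57362365722656), 79.0186538696289)
rack 4111 ((518.9459228515625, -21.96258544921875), (225.2156524658203, 227.57423400878906), 79.03553771972656)
table z 0.0003845506907292906
```

View pics/crop.png

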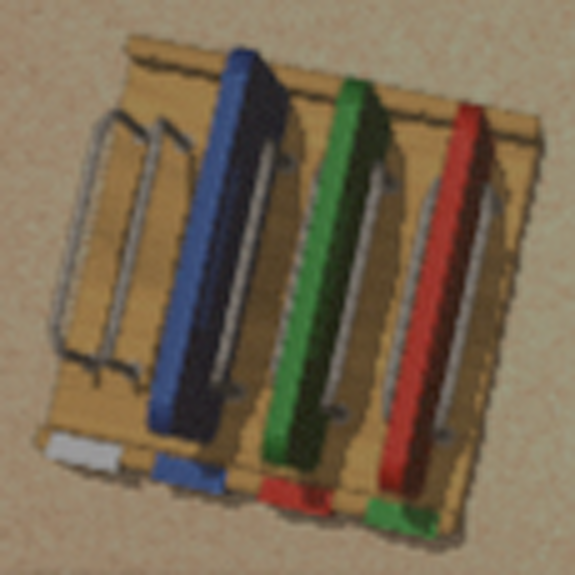

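View pics/crops.png

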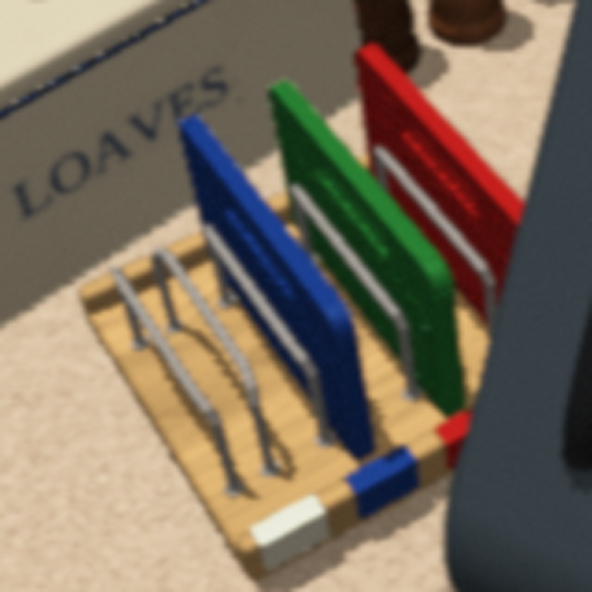

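The crops confirm the clip order white, blue, red, green. All three boards are upright and the rack is yawed about -11 deg. First I turn the tool to the rack's yaw, raise it and narrow the fingers.

```bash
cat > go.py <<'E'
from h import *
import sys
def go(x,y,z,yaw=-11.0):
    s=manip.sense(); r=R.from_quat(s['tool_rot']); p=s['tcp_pos']
    c,sn=np.cos(np.radians(yaw)),np.sin(np.radians(yaw))
    T=R.from_matrix(np.array([[c,sn,0],[sn,-c,0],[0,0,-1]]))
    print('tcp',np.round(p,4),'dp tool units',np.round(r.inv().apply(np.array([x,y,z])-p)/.5,4),'in goal axes',np.round(T.inv().apply(np.array([x,y,z])-p)/.5,4),'rot',np.round((r.inv()*T).as_rotvec()/2/np.pi,4),'F',np.round(s['force'],1),'gap',round(s['finger_gap'],3),'grip',round(s['gripper_force'],1),'t',round(s['t'],2))
if __name__=='__main__': go(*map(float,sys.argv[1:]))
E
python3 - <<'E'
from h import *
P=np.load('top0.npz')['P']; q=P[40:128,100:268].reshape(-1,3)
for lo in(.12,.16,.2,.24):
    p=q[(q[:,2]>lo)&(q[:,2]<.5)]; print(lo,len(p),np.nanmin(p,0),np.nanmax(p,0)) if len(p) else 0
E
python3 -m crank '[{"dp":[0,0,-0.02],"delta_rot":[0,0,0.017],"fingers":-0.06},{"dp":[0,0,-0.02],"delta_rot":[0,0,0.017],"fingers":-0.06},{"dp":[0,0,-0.02],"delta_rot":[0,0,0.017],"fingers":-0.06},{"dp":[0,0,-0.02],"delta_rot":[0,0,0.017],"fingers":-0.06},{"dp":[0,0,0],"delta_rot":[0,0,0.017],"fingers":-0.06},{"dp":[0,0,0],"delta_rot":[0,0,0.017],"fingers":-0.06},{"dp":[0,0,0],"delta_rot":[0,0,0],"fingers":-0.06}]' 120
python3 go.py 0.5135 -0.0505 0.30
```

```text
0.12 12048 [ 0.67985464 -0.20235077  0.12016555] [0.844266   0.18367822 0.45760489]
0.16 11514 [ 0.67985464 -0.19816011  0.16002752] [0.844266   0.18367822 0.45760489]
0.2 1092 [ 0.71703087 -0.19816011  0.20004968] [0.74944544 0.08885252 0.45760489]
0.24 986 [ 0.71703087 -0.19816011  0.43575225] [0.72233296 0.08885252 0.45760489]
t: 0.68
tcp_pos: [0.2712, -0.5628, 0.3436]
tool_rot: [0.995, -0.097, -0.0, -0.0]
force: [0.2, 0.3, 0.5]
finger_gap: 0.472
gripper_force: 0.0
tcp [ 0.2712 -0.5628  0.3436] dp tool units [ 0.2784 -1.0987  0.0879] in goal axes [ 0.2803 -1.0983  0.0873] rot [-0.0001  0.0001 -0.0003] F [0.2 0.3 0.5] gap 0.472 grip 0.0 t 0.68
```

```bash
python3 -m crank '[{"dp":[0.0175,-0.0686,0],"delta_rot":[0,0,0],"fingers":-0.06},{"dp":[0.0175,-0.0686,0],"delta_rot":[0,0,0],"fingers":-0.06},{"dp":[0.0175,-0.0686,0],"delta_rot":[0,0,0],"fingers":-0.06},{"dp":[0.0175,-0.0686,0],"delta_rot":[0,0,0],"fingers":-0.06},{"dp":[0.0175,-0.0686,0],"delta_rot":[0,0,0],"fingers":-0.06},{"dp":[0.0175,-0.0686,0],"delta_rot":[0,0,0],"fingers":-0.06},{"dp":[0.0175,-0.0686,0],"delta_rot":[0,0,0],"fingers":-0.06},{"dp":[0.0175,-0.0686,0],"delta_rot":[0,0,0],"fingers":-0.06},{"dp":[0.0175,-0.0686,0],"delta_rot":[0,0,0],"fingers":-0.06},{"dp":[0.0175,-0.0686,0],"delta_rot":[0,0,0],"fingers":-0.06},{"dp":[0.0175,-0.0686,0],"delta_rot":[0,0,0],"fingers":-0.06},{"dp":[0.0175,-0.0686,0],"delta_rot":[0,0,0],"fingers":-0.06}]'
python3 -m crank '[{"dp":[0.0175,-0.0686,0],"delta_rot":[0,0,0],"fingers":-0.06},{"dp":[0.0175,-0.0686,0],"delta_rot":[0,0,0],"fingers":-0.06},{"dp":[0.0175,-0.0686,0],"delta_rot":[0,0,0],"fingers":-0.06},{"dp":[0.0175,-0.0686,0],"delta_rot":[0,0,0],"fingers":-0.06},{"dp":[0,0,0],"delta_rot":[0,0,0],"fingers":-0.06},{"dp":[0,0,0],"delta_rot":[0,0,0],"fingers":-0.06},{"dp":[0,0,0],"delta_rot":[0,0,0],"fingers":-0.06}]'
python3 go.py 0.5135 -0.0505 0.196
```

```text
t: 1.68
tcp_pos: [0.4531, -0.1773, 0.3437]
tool_rot: [0.996, -0.094, -0.0, -0.0]
force: [0.9, -0.4, -0.0]
finger_gap: 0.463
gripper_force: 0.0
t: 2.27
tcp_pos: [0.513, -0.0512, 0.3435]
tool_rot: [0.996, -0.095, -0.001, 0.0]
force: [-0.4, -0.5, 0.0]
finger_gap: 0.474
gripper_force: 0.0
tcp [ 0.513  -0.0512  0.3435] dp tool units [ 0.0009 -0.0017  0.2951] in goal axes [ 0.0006 -0.0015  0.2951] rot [0.0001 0.0002 0.0004] F [-0.4 -0.5  0. ] gap 0.474 grip 0.0 t 2.27
```

```bash
python3 -m crank '[{"dp":[0,-0.0015,0.05],"delta_rot":[0,0,0],"fingers":-0.06},{"dp":[0,0,0.05],"delta_rot":[0,0,0],"fingers":-0.06},{"dp":[0,0,0.05],"delta_rot":[0,0,0],"fingers":-0.06},{"dp":[0,0,0.05],"delta_rot":[0,0,0],"fingers":-0.06},{"dp":[0,0,0.04],"delta_rot":[0,0,0],"fingers":-0.06},{"dp":[0,0,0.03],"delta_rot":[0,0,0],"fingers":-0.06},{"dp":[0,0,0.025],"delta_rot":[0,0,0],"fingers":-0.06},{"dp":[0,0,0],"delta_rot":[0,0,0],"fingers":-0.06},{"dp":[0,0,0],"delta_rot":[0,0,0],"fingers":-0.06},{"dp":[0,0,0],"delta_rot":[0,0,0],"fingers":-0.06}]'
python3 go.py 0.5135 -0.0505 0.196
python3 -m crank '[{"dp":[0,0,0],"delta_rot":[0,0,0],"fingers":-1},{"dp":[0,0,0],"delta_rot":[0,0,0],"fingers":-1},{"dp":[0,0,0],"delta_rot":[0,0,0],"fingers":-1},{"dp":[0,0,0],"delta_rot":[0,0,0],"fingers":-1},{"dp":[0,0,0],"delta_rot":[0,0,0],"fingers":-1},{"dp":[0,0,0],"delta_rot":[0,0,0],"fingers":-1},{"dp":[0,0,0],"delta_rot":[0,0,0],"fingers":-1},{"dp":[0,0,0],"delta_rot":[0,0,0],"fingers":-1}]' 90
```

```text
t: 3.1
tcp_pos: [0.5138, -0.0515, 0.197]
tool_rot: [0.995, -0.096, 0.0, 0.0]
force: [0.7, 0.4, 0.4]
finger_gap: 0.469
gripper_force: 0.0
tcp [ 0.5138 -0.0515  0.197 ] dp tool units [-0.0009 -0.0018  0.0021] in goal axes [-0.0009 -0.0018  0.0021] rot [ 0.     -0.0002 -0.0002] F [0.7 0.4 0.4] gap 0.469 grip 0.0 t 3.1
t: 3.77
tcp_pos: [0.514, -0.0506, 0.1976]
tool_rot: [0.995, -0.096, 0.001, 0.001]
force: [-1.2, -0.3, 6.5]
finger_gap: 0.117
gripper_force: 88.8
```

```bash
python3 -m crank '[{"dp":[0,0,-0.02],"delta_rot":[0,0,0],"fingers":-1},{"dp":[0,0,-0.03],"delta_rot":[0,0,0],"fingers":-1},{"dp":[0,0,-0.03],"delta_rot":[0,0,0],"fingers":-1},{"dp":[0,0,-0.03],"delta_rot":[0,0,0],"fingers":-1},{"dp":[0,0,-0.03],"delta_rot":[0,0,0],"fingers":-1},{"dp":[0,0,-0.03],"delta_rot":[0,0,0],"fingers":-1},{"dp":[0,0,-0.04],"delta_rot":[0,0,0],"fingers":-1},{"dp":[0,0,-0.04],"delta_rot":[0,0,0],"fingers":-1},{"dp":[0,0,-0.03],"delta_rot":[0,0,0],"fingers":-1},{"dp":[0,0,-0.02],"delta_rot":[0,0,0],"fingers":-1},{"dp":[0,0,0],"delta_rot":[0,0,0],"fingers":-1},{"dp":[0,0,0],"delta_rot":[0,0,0],"fingers":-1}]'
python3 - <<'E'
from h import *
from m import masks
from go import go
im,P=cloud('scene'); cv2.imwrite('pics/s1.png',cv2.resize(im[60:310,90:340],None,fx=2.3,fy=2.3)[...,::-1])
# white clip slot target = rack centre + 84 along y ; relative: +112
u=np.array([np.sin(np.radians(11)),np.cos(np.radians(11))])
print(np.array([.514,-.0506])+.112*u, np.array([.519,-.0226])+.084*u)
go(*(np.array([.514,-.0506])+.112*u),0.3476)
E
```

```text
t: 4.77
tcp_pos: [0.5131, -0.0501, 0.3463]
tool_rot: [0.995, -0.096, -0.0, -0.0]
force: [-0.3, 0.1, -3.2]
finger_gap: 0.116
gripper_force: 88.2
[0.53537061 0.05934224] [0.53502796 0.05985668]
tcp [ 0.5128 -0.05    0.3456] dp tool units [ 0.0026 -0.2234 -0.0039] in goal axes [ 0.0026 -0.2234 -0.004 ] rot [-0.      0.0003  0.    ] F [-0.3  1.  -3.6] gap 0.116 grip 88.2 t 4.82
```

View pics/s1.png

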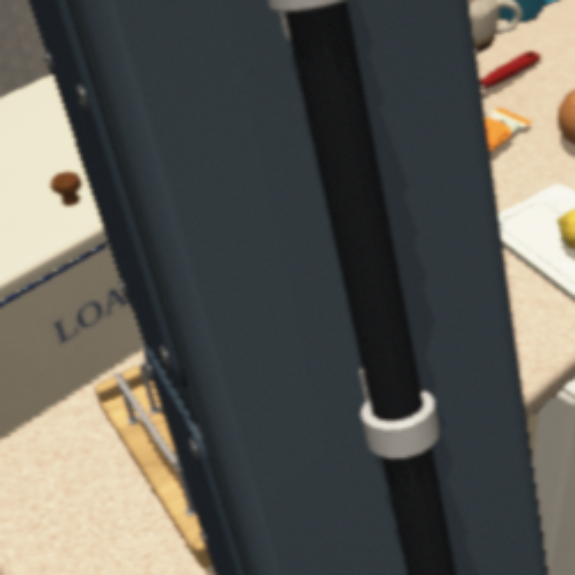

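The scene view is blocked by the arm, with only the empty white slot showing at lower left. The wrist force of -3.6 N shows the board is held, so I carry on with a relative move.

```bash
python3 -m crank '[{"dp":[0.0005,-0.02,0],"delta_rot":[0,0,0],"fingers":-1},{"dp":[0.0005,-0.03,0],"delta_rot":[0,0,0],"fingers":-1},{"dp":[0.0005,-0.035,0],"delta_rot":[0,0,0],"fingers":-1},{"dp":[0.0005,-0.035,0],"delta_rot":[0,0,0],"fingers":-1},{"dp":[0,-0.035,0],"delta_rot":[0,0,0],"fingers":-1},{"dp":[0,-0.035,0],"delta_rot":[0,0,0],"fingers":-1},{"dp":[0,-0.02,0],"delta_rot":[0,0,0],"fingers":-1},{"dp":[0,-0.0135,0],"delta_rot":[0,0,0],"fingers":-1},{"dp":[0,0,0],"delta_rot":[0,0,0],"fingers":-1},{"dp":[0,0,0],"delta_rot":[0,0,0],"fingers":-1},{"dp":[0,0,0],"delta_rot":[0,0,0],"fingers":-1},{"dp":[0,0,0],"delta_rot":[0,0,0],"fingers":-1}]'
python3 - <<'E'
from h import *
from go import go
from m import masks
go(.5354,.0593,0.1976)
im,P=cloud('top'); cv2.imwrite('pics/t1.png',cv2.resize(im[70:270,120:320],None,fx=2.9,fy=2.9)[...,::-1])
for k,m in masks(im).items():
    p=P[m&(P[...,2]>.06)&(P[...,1]>-.15)]; p=p[p[:,0]<.68]; print(k,len(p),np.round(np.nanpercentile(p,[2,50,98],axis=0),3).tolist() if len(p) else '')
E
```

```text
t: 5.82
tcp_pos: [0.5358, 0.0584, 0.3463]
tool_rot: [0.995, -0.096, -0.0, 0.0]
force: [-0.1, -0.6, -3.6]
finger_gap: 0.117
gripper_force: 88.1
tcp [0.5358 0.0584 0.3463] dp tool units [-0.001  -0.0018  0.2975] in goal axes [-0.0011 -0.0017  0.2975] rot [ 0.0001  0.     -0.0002] F [-0.1 -0.6 -3.6] gap 0.117 grip 88.1 t 5.82
red 478 [[0.415, -0.125, 0.091], [0.501, -0.107, 0.149], [0.588, -0.088, 0.153]]
green 170 [[0.451, 0.038, 0.264], [0.567, 0.052, 0.298], [0.624, 0.076, 0.301]]
blue 50 [[0.51, -0.016, 0.145], [0.548, -0.001, 0.149], [0.619, 0.008, 0.153]]
```

View pics/t1.png

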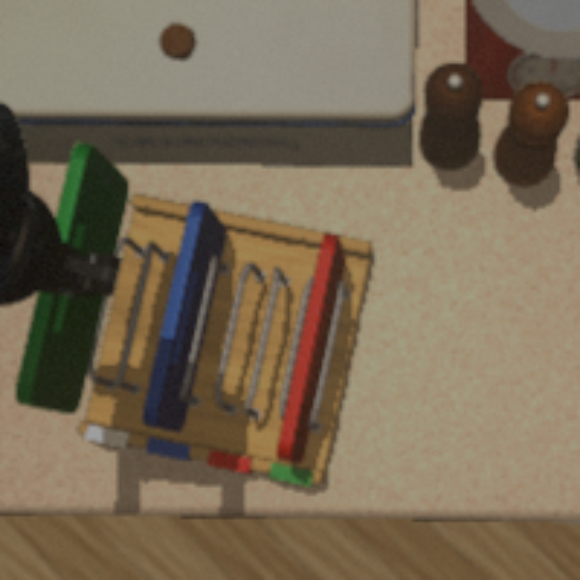

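The top view shows the green board held level above the white slot, around (70,280) in the crop. It is parallel to the empty wire loops at (130,310) and displaced left by parallax. I lower it.

```bash
python3 -m crank '[{"dp":[-0.001,-0.0015,0.02],"delta_rot":[0,0,0],"fingers":-1},{"dp":[0,0,0.03],"delta_rot":[0,0,0],"fingers":-1},{"dp":[0,0,0.03],"delta_rot":[0,0,0],"fingers":-1},{"dp":[0,0,0.03],"delta_rot":[0,0,0],"fingers":-1},{"dp":[0,0,0.02],"delta_rot":[0,0,0],"fingers":-1},{"dp":[0,0,0.02],"delta_rot":[0,0,0],"fingers":-1},{"dp":[0,0,0.02],"delta_rot":[0,0,0],"fingers":-1},{"dp":[0,0,0.02],"delta_rot":[0,0,0],"fingers":-1},{"dp":[0,0,0.02],"delta_rot":[0,0,0],"fingers":-1},{"dp":[0,0,0],"delta_rot":[0,0,0],"fingers":-1},{"dp":[0,0,0],"delta_rot":[0,0,0],"fingers":-1}]'; python3 go.py .5354 .0593 0.1976
```

```text
t: 6.78
tcp_pos: [0.5353, 0.06, 0.2408]
tool_rot: [0.995, -0.096, -0.001, -0.0]
force: [0.9, -0.3, -2.8]
finger_gap: 0.118
gripper_force: 88.0
tcp [0.5353 0.06   0.2408] dp tool units [0.0006 0.0013 0.0864] in goal axes [0.0005 0.0013 0.0864] rot [ 0.      0.0002 -0.    ] F [ 0.9 -0.3 -2.8] gap 0.118 grip 88.0 t 6.78
```

```bash
python3 -m crank '[{"dp":[0,0,0.015],"delta_rot":[0,0,0],"fingers":-1},{"dp":[0,0,0.015],"delta_rot":[0,0,0],"fingers":-1},{"dp":[0,0,0.015],"delta_rot":[0,0,0],"fingers":-1},{"dp":[0,0,0.015],"delta_rot":[0,0,0],"fingers":-1},{"dp":[0,0,0.01],"delta_rot":[0,0,0],"fingers":-1},{"dp":[0,0,0],"delta_rot":[0,0,0],"fingers":-1},{"dp":[0,0,0],"delta_rot":[0,0,0],"fingers":-1}]'; python3 go.py .5354 .0593 0.1976
```

```text
t: 7.37
tcp_pos: [0.5353, 0.06, 0.2059]
tool_rot: [0.995, -0.096, -0.001, -0.0]
force: [0.4, 0.1, -3.7]
finger_gap: 0.118
gripper_force: 88.2
tcp [0.5353 0.06   0.2059] dp tool units [0.0004 0.0013 0.0166] in goal axes [0.0004 0.0013 0.0166] rot [ 0.      0.0002 -0.    ] F [ 0.4  0.1 -3.7] gap 0.118 grip 88.2 t 7.37
```

No contact with the wires. Last 8 mm.

```bash
python3 -m crank '[{"dp":[0,0,0.005],"delta_rot":[0,0,0],"fingers":-1},{"dp":[0,0,0.005],"delta_rot":[0,0,0],"fingers":-1},{"dp":[0,0,0.004],"delta_rot":[0,0,0],"fingers":-1},{"dp":[0,0,0.003],"delta_rot":[0,0,0],"fingers":-1},{"dp":[0,0,0],"delta_rot":[0,0,0],"fingers":-1},{"dp":[0,0,0],"delta_rot":[0,0,0],"fingers":-1}]'; python3 go.py .5354 .0593 0.1976
```

```text
t: 7.87
tcp_pos: [0.5355, 0.06, 0.1979]
tool_rot: [0.995, -0.096, 0.0, -0.0]
force: [0.4, 0.0, -2.8]
finger_gap: 0.12
gripper_force: 88.3
tcp [0.5355 0.06   0.1979] dp tool units [-0.      0.0014  0.0006] in goal axes [-0.      0.0014  0.0006] rot [-0. -0. -0.] F [ 0.4  0.  -2.8] gap 0.12 grip 88.3 t 7.87
```

```bash
python3 -m crank '[{"dp":[0,0,0.002],"delta_rot":[0,0,0],"fingers":-1},{"dp":[0,0,0],"delta_rot":[0,0,0],"fingers":-1},{"dp":[0,0,0],"delta_rot":[0,0,0],"fingers":-1}]'|grep -E 'pos|^force'; python3 -m crank '[{"dp":[0,0,0.002],"delta_rot":[0,0,0],"fingers":-1},{"dp":[0,0,0],"delta_rot":[0,0,0],"fingers":-1},{"dp":[0,0,0],"delta_rot":[0,0,0],"fingers":-1}]'|grep -E 'pos|^force'
```

```text
tcp_pos: [0.5356, 0.06, 0.1976]
force: [-1.3, 0.7, 3.6]
tcp_pos: [0.5355, 0.06, 0.1976]
force: [-3.3, 0.7, 10.2]
```

```bash
python3 -m crank '[{"dp":[0,0,0],"delta_rot":[0,0,0],"fingers":-0.06},{"dp":[0,0,0],"delta_rot":[0,0,0],"fingers":-0.06},{"dp":[0,0,0],"delta_rot":[0,0,0],"fingers":-0.06},{"dp":[0,0,0],"delta_rot":[0,0,0],"fingers":-0.06},{"dp":[0,0,-0.03],"delta_rot":[0,0,0],"fingers":-0.06},{"dp":[0,0,-0.04],"delta_rot":[0,0,0],"fingers":-0.06},{"dp":[0,0,-0.05],"delta_rot":[0,0,0],"fingers":-0.06},{"dp":[0,0,-0.02],"delta_rot":[0,0,0],"fingers":-0.06},{"dp":[0,0,0],"delta_rot":[0,0,0],"fingers":-0.06}]'; python3 go.py .5035 -.1056 0.1976
```

```text
t: 9.12
tcp_pos: [0.537, 0.0599, 0.2681]
tool_rot: [0.995, -0.096, 0.003, -0.0]
force: [0.1, -0.9, -1.3]
finger_gap: 0.47
gripper_force: 0.0
tcp [0.537  0.0599 0.2681] dp tool units [-0.0034  0.3378  0.1409] in goal axes [-0.0027  0.3377  0.1411] rot [-0.0001 -0.0009 -0.    ] F [ 0.1 -0.9 -1.3] gap 0.47 grip 0.0 t 9.12
```

```bash
python3 -m crank '[{"dp":[-0.003,0.03,0],"delta_rot":[0,0,0],"fingers":-0.06},{"dp":[0,0.045,0],"delta_rot":[0,0,0],"fingers":-0.06},{"dp":[0,0.045,0],"delta_rot":[0,0,0],"fingers":-0.06},{"dp":[0,0.045,0],"delta_rot":[0,0,0],"fingers":-0.06},{"dp":[0,0.045,0],"delta_rot":[0,0,0],"fingers":-0.06},{"dp":[0,0.045,0],"delta_rot":[0,0,0],"fingers":-0.06},{"dp":[0,0.045,0],"delta_rot":[0,0,0],"fingers":-0.06},{"dp":[0,0.0377,0],"delta_rot":[0,0,0],"fingers":-0.06},{"dp":[0,0,0],"delta_rot":[0,0,0],"fingers":-0.06},{"dp":[0,0,0],"delta_rot":[0,0,0],"fingers":-0.06},{"dp":[0,0,0],"delta_rot":[0,0,0],"fingers":-0.06},{"dp":[0,0,0],"delta_rot":[0,0,0],"fingers":-0.06}]'; python3 - <<'E'
from h import *
from go import go
from m import boards
go(.5035,-.1056,0.1976)
im,P=cloud('top'); cv2.imwrite('pics/t2.png',cv2.resize(im[70:270,120:320],None,fx=2.9,fy=2.9)[...,::-1])
boards(im,P,np.s_[130:245,140:255])
E
```

```text
t: 10.12
tcp_pos: [0.5016, -0.1045, 0.2653]
tool_rot: [0.995, -0.095, -0.001, -0.0]
force: [-0.7, -0.9, 0.8]
finger_gap: 0.472
gripper_force: 0.0
tcp [ 0.5016 -0.1045  0.2653] dp tool units [0.0044 0.0015 0.1355] in goal axes [0.0042 0.0014 0.1355] rot [-0.0001  0.0002  0.0001] F [-0.7 -0.9  0.8] gap 0.472 grip 0.0 t 10.12
red 32 ztop 0.1472 rect c [ 502.5 -107.1] size [  8.3 185.6] ang 79.2
green 5 ztop 0.1481 rect c [622.1  43.7] size [5.  5.2] ang 88.4
blue 112 ztop 0.1512 rect c [485.1  10.6] size [ 9.7 68.9] ang 79.0
```

View pics/t2.png

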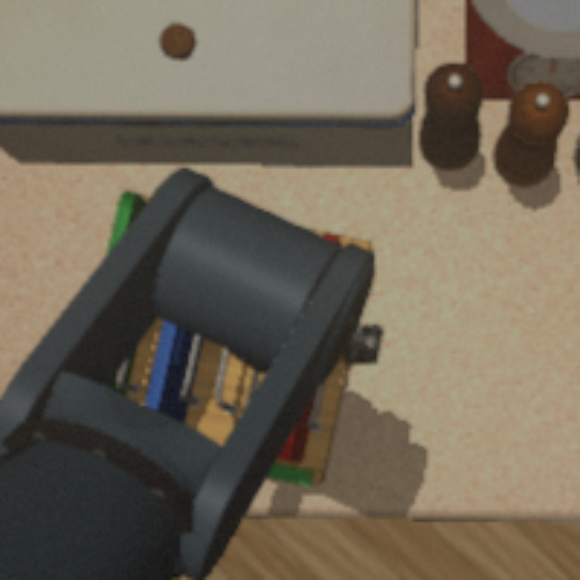

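The top view is mostly covered by the wrist. The green board's far end shows at the white slot around (125,215) in the crop, at seated height 0.148, and the red board is still in place. I descend on red.

```bash
python3 -m crank '[{"dp":[0.003,0.0015,0.02],"delta_rot":[0,0,0],"fingers":-0.06},{"dp":[0,0,0.03],"delta_rot":[0,0,0],"fingers":-0.06},{"dp":[0,0,0.03],"delta_rot":[0,0,0],"fingers":-0.06},{"dp":[0,0,0.03],"delta_rot":[0,0,0],"fingers":-0.06},{"dp":[0,0,0.025],"delta_rot":[0,0,0],"fingers":-0.06},{"dp":[0,0,0],"delta_rot":[0,0,0],"fingers":-0.06},{"dp":[0,0,0],"delta_rot":[0,0,0],"fingers":-0.06},{"dp":[0,0,0],"delta_rot":[0,0,0],"fingers":-0.06}]'; python3 go.py .5035 -.1056 0.1976
python3 -m crank '[{"dp":[0,0,0],"delta_rot":[0,0,0],"fingers":-1},{"dp":[0,0,0],"delta_rot":[0,0,0],"fingers":-1},{"dp":[0,0,0],"delta_rot":[0,0,0],"fingers":-1},{"dp":[0,0,0],"delta_rot":[0,0,0],"fingers":-1},{"dp":[0,0,0],"delta_rot":[0,0,0],"fingers":-1},{"dp":[0,0,0],"delta_rot":[0,0,0],"fingers":-1},{"dp":[0,0,0],"delta_rot":[0,0,0],"fingers":-1},{"dp":[0,0,0],"delta_rot":[0,0,0],"fingers":-1}]' 90
```

```text
t: 10.83
tcp_pos: [0.5035, -0.1063, 0.1986]
tool_rot: [0.995, -0.096, 0.0, 0.0]
force: [-0.1, -0.8, -0.4]
finger_gap: 0.47
gripper_force: 0.0
tcp [ 0.5035 -0.1063  0.1986] dp tool units [-0.0002 -0.0014  0.0019] in goal axes [-0.0002 -0.0014  0.0019] rot [ 0.     -0.0001  0.0001] F [-0.1 -0.8 -0.4] gap 0.47 grip 0.0 t 10.83
t: 11.5
tcp_pos: [0.5035, -0.1067, 0.1994]
tool_rot: [0.995, -0.096, 0.001, 0.0]
force: [-0.7, 0.5, 5.5]
finger_gap: 0.115
gripper_force: 88.7
```

```bash
python3 -m crank '[{"dp":[0,0,-0.02],"delta_rot":[0,0,0],"fingers":-1},{"dp":[0,0,-0.03],"delta_rot":[0,0,0],"fingers":-1},{"dp":[0,0,-0.03],"delta_rot":[0,0,0],"fingers":-1},{"dp":[0,0,-0.03],"delta_rot":[0,0,0],"fingers":-1},{"dp":[0,0,-0.03],"delta_rot":[0,0,0],"fingers":-1},{"dp":[0,0,-0.03],"delta_rot":[0,0,0],"fingers":-1},{"dp":[0,0,-0.03],"delta_rot":[0,0,0],"fingers":-1},{"dp":[0,0,0],"delta_rot":[0,0,0],"fingers":-1},{"dp":[0,0,0],"delta_rot":[0,0,0],"fingers":-1},{"dp":[0,0,0],"delta_rot":[0,0,0],"fingers":-1}]'; python3 go.py .5141 -.051 0.1994
```

```text
t: 12.33
tcp_pos: [0.5024, -0.1062, 0.2977]
tool_rot: [0.995, -0.096, -0.001, -0.0]
force: [-0.6, 0.7, -2.3]
finger_gap: 0.119
gripper_force: 88.2
tcp [ 0.5024 -0.1062  0.2977] dp tool units [ 0.0022 -0.1127  0.1966] in goal axes [ 0.0019 -0.1128  0.1966] rot [-0.0001  0.0003 -0.    ] F [-0.6  0.7 -2.3] gap 0.119 grip 88.2 t 12.33
```

```bash
python3 -m crank '[{"dp":[0.002,-0.015,0],"delta_rot":[0,0,0],"fingers":-1},{"dp":[0,-0.025,0],"delta_rot":[0,0,0],"fingers":-1},{"dp":[0,-0.025,0],"delta_rot":[0,0,0],"fingers":-1},{"dp":[0,-0.025,0],"delta_rot":[0,0,0],"fingers":-1},{"dp":[0,-0.015,0],"delta_rot":[0,0,0],"fingers":-1},{"dp":[0,-0.008,0],"delta_rot":[0,0,0],"fingers":-1},{"dp":[0,0,0],"delta_rot":[0,0,0],"fingers":-1},{"dp":[0,0,0],"delta_rot":[0,0,0],"fingers":-1},{"dp":[0,0,0],"delta_rot":[0,0,0],"fingers":-1},{"dp":[0,0,0],"delta_rot":[0,0,0],"fingers":-1}]'; python3 go.py .5141 -.051 0.1994
```

```text
t: 13.17
tcp_pos: [0.5149, -0.0517, 0.2985]
tool_rot: [0.995, -0.096, 0.0, 0.0]
force: [-0.8, 0.3, -1.9]
finger_gap: 0.115
gripper_force: 88.0
tcp [ 0.5149 -0.0517  0.2985] dp tool units [-0.0019 -0.001   0.1981] in goal axes [-0.0018 -0.001   0.1981] rot [ 0.     -0.     -0.0001] F [-0.8  0.3 -1.9] gap 0.115 grip 88.0 t 13.17
```

```bash
python3 -m crank '[{"dp":[-0.001,-0.001,0.015],"delta_rot":[0,0,0],"fingers":-1},{"dp":[0,0,0.02],"delta_rot":[0,0,0],"fingers":-1},{"dp":[0,0,0.02],"delta_rot":[0,0,0],"fingers":-1},{"dp":[0,0,0.02],"delta_rot":[0,0,0],"fingers":-1},{"dp":[0,0,0.02],"delta_rot":[0,0,0],"fingers":-1},{"dp":[0,0,0.015],"delta_rot":[0,0,0],"fingers":-1},{"dp":[0,0,0],"delta_rot":[0,0,0],"fingers":-1},{"dp":[0,0,0],"delta_rot":[0,0,0],"fingers":-1}]';python3 go.py .5141 -.051 0.1994
```

```text
t: 13.83
tcp_pos: [0.5143, -0.0506, 0.2426]
tool_rot: [0.995, -0.096, -0.001, -0.0]
force: [1.1, 0.5, -0.7]
finger_gap: 0.122
gripper_force: 87.9
tcp [ 0.5143 -0.0506  0.2426] dp tool units [-0.0001  0.0009  0.0864] in goal axes [-0.0002  0.0009  0.0864] rot [-0.      0.0003 -0.    ] F [ 1.1  0.5 -0.7] gap 0.122 grip 87.9 t 13.83
```

```bash
python3 -m crank '[{"dp":[0,0,0.015],"delta_rot":[0,0,0],"fingers":-1},{"dp":[0,0,0.015],"delta_rot":[0,0,0],"fingers":-1},{"dp":[0,0,0.015],"delta_rot":[0,0,0],"fingers":-1},{"dp":[0,0,0.015],"delta_rot":[0,0,0],"fingers":-1},{"dp":[0,0,0.01],"delta_rot":[0,0,0],"fingers":-1},{"dp":[0,0,0],"delta_rot":[0,0,0],"fingers":-1},{"dp":[0,0,0],"delta_rot":[0,0,0],"fingers":-1}]'; python3 go.py .5141 -.051 0.1994
```

```text
t: 14.42
tcp_pos: [0.5143, -0.0506, 0.2079]
tool_rot: [0.995, -0.096, -0.0, -0.0]
force: [0.5, 0.3, -3.0]
finger_gap: 0.119
gripper_force: 88.0
tcp [ 0.5143 -0.0506  0.2079] dp tool units [-0.0003  0.0009  0.0171] in goal axes [-0.0003  0.0009  0.0171] rot [-0.      0.0002 -0.    ] F [ 0.5  0.3 -3. ] gap 0.119 grip 88.0 t 14.42
```

```bash
python3 -m crank '[{"dp":[0,0,0.005],"delta_rot":[0,0,0],"fingers":-1},{"dp":[0,0,0.005],"delta_rot":[0,0,0],"fingers":-1},{"dp":[0,0,0.004],"delta_rot":[0,0,0],"fingers":-1},{"dp":[0,0,0.003],"delta_rot":[0,0,0],"fingers":-1},{"dp":[0,0,0.002],"delta_rot":[0,0,0],"fingers":-1},{"dp":[0,0,0],"delta_rot":[0,0,0],"fingers":-1},{"dp":[0,0,0],"delta_rot":[0,0,0],"fingers":-1}]'|grep -E 'pos|^force'; python3 -m crank '[{"dp":[0,0,0.002],"delta_rot":[0,0,0],"fingers":-1},{"dp":[0,0,0],"delta_rot":[0,0,0],"fingers":-1},{"dp":[0,0,0],"delta_rot":[0,0,0],"fingers":-1}]'|grep -E 'pos|^force'
```

```text
tcp_pos: [0.5144, -0.0506, 0.1994]
force: [-2.1, 0.6, 3.2]
tcp_pos: [0.5144, -0.0506, 0.1994]
force: [-4.1, 0.5, 11.3]
```

```bash
python3 -m crank '[{"dp":[0,0,0],"delta_rot":[0,0,0],"fingers":-0.06},{"dp":[0,0,0],"delta_rot":[0,0,0],"fingers":-0.06},{"dp":[0,0,0],"delta_rot":[0,0,0],"fingers":-0.06},{"dp":[0,0,0],"delta_rot":[0,0,0],"fingers":-0.06},{"dp":[0,0,-0.03],"delta_rot":[0,0,0],"fingers":-0.06},{"dp":[0,0,-0.04],"delta_rot":[0,0,0],"fingers":-0.06},{"dp":[0,0,-0.05],"delta_rot":[0,0,0],"fingers":-0.06},{"dp":[0,0,-0.02],"delta_rot":[0,0,0],"fingers":-0.06},{"dp":[0,0,0],"delta_rot":[0,0,0],"fingers":-0.06},{"dp":[0,0,0],"delta_rot":[0,0,0],"fingers":-0.06},{"dp":[0,0,0],"delta_rot":[0,0,0],"fingers":-0.06}]'; python3 go.py .5355 .060 0.1976
```

```text
t: 16.17
tcp_pos: [0.5138, -0.0504, 0.2668]
tool_rot: [0.995, -0.096, -0.001, -0.0]
force: [0.5, -0.1, -0.7]
finger_gap: 0.471
gripper_force: 0.0
tcp [ 0.5138 -0.0504  0.2668] dp tool units [ 0.0007 -0.2251  0.1384] in goal axes [ 0.0004 -0.2251  0.1383] rot [-0.      0.0004 -0.    ] F [ 0.5 -0.1 -0.7] gap 0.471 grip 0.0 t 16.17
```

```bash
python3 -m crank '[{"dp":[0,-0.03,0],"delta_rot":[0,0,0],"fingers":-0.06},{"dp":[0,-0.045,0],"delta_rot":[0,0,0],"fingers":-0.06},{"dp":[0,-0.045,0],"delta_rot":[0,0,0],"fingers":-0.06},{"dp":[0,-0.045,0],"delta_rot":[0,0,0],"fingers":-0.06},{"dp":[0,-0.04,0],"delta_rot":[0,0,0],"fingers":-0.06},{"dp":[0,-0.02,0],"delta_rot":[0,0,0],"fingers":-0.06},{"dp":[0,0,0],"delta_rot":[0,0,0],"fingers":-0.06},{"dp":[0,0,0],"delta_rot":[0,0,0],"fingers":-0.06},{"dp":[0,0,0],"delta_rot":[0,0,0],"fingers":-0.06},{"dp":[0,0,0],"delta_rot":[0,0,0],"fingers":-0.06}]'; python3 - <<'E'
from h import *
from go import go
from m import boards
go(.5355,.060,0.1976)
im,P=cloud('top'); cv2.imwrite('pics/t3.png',cv2.resize(im[70:270,120:320],None,fx=2.9,fy=2.9)[...,::-1])
boards(im,P,np.s_[130:245,140:255])
E
```

```text
t: 17.0
tcp_pos: [0.5358, 0.0587, 0.2676]
tool_rot: [0.995, -0.097, -0.0, 0.0]
force: [0.9, 0.7, 0.1]
finger_gap: 0.471
gripper_force: 0.0
tcp [0.5358 0.0587 0.2676] dp tool units [-0.001  -0.0024  0.1401] in goal axes [-0.0011 -0.0023  0.1401] rot [ 0.0001  0.0001 -0.0002] F [0.9 0.7 0.1] gap 0.471 grip 0.0 t 17.0
red 354 ztop 0.1521 rect c [513.9 -49.9] size [ 12.2 183.3] ang 78.9
green 36 ztop 0.1486 rect c [538.2  58.3] size [  8.8 175.1] ang 79.1
blue 65 ztop 0.1506 rect c [553.3  -2.4] size [  8.3 127.2] ang 78.4
```

View pics/t3.png

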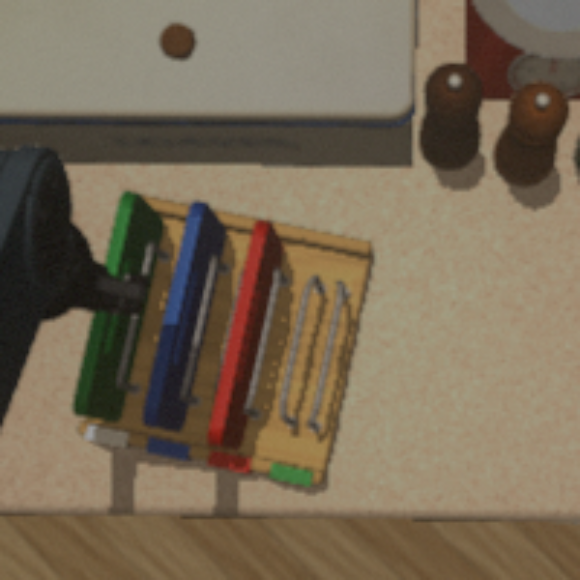

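The picture shows red at (245,335) seated behind the red clip, and green at (115,305) parked behind the white clip. The green-clip slot at (315,355) is empty. I pick green up again.

```bash
python3 -m crank '[{"dp":[0,-0.002,0.02],"delta_rot":[0,0,0],"fingers":-0.06},{"dp":[0,0,0.03],"delta_rot":[0,0,0],"fingers":-0.06},{"dp":[0,0,0.03],"delta_rot":[0,0,0],"fingers":-0.06},{"dp":[0,0,0.03],"delta_rot":[0,0,0],"fingers":-0.06},{"dp":[0,0,0.028],"delta_rot":[0,0,0],"fingers":-0.06},{"dp":[0,0,0],"delta_rot":[0,0,0],"fingers":-0.06},{"dp":[0,0,0],"delta_rot":[0,0,0],"fingers":-0.06},{"dp":[0,0,0],"delta_rot":[0,0,0],"fingers":-0.06}]'; python3 go.py .5355 .060 0.1976
python3 -m crank '[{"dp":[0,0,0],"delta_rot":[0,0,0],"fingers":-1},{"dp":[0,0,0],"delta_rot":[0,0,0],"fingers":-1},{"dp":[0,0,0],"delta_rot":[0,0,0],"fingers":-1},{"dp":[0,0,0],"delta_rot":[0,0,0],"fingers":-1},{"dp":[0,0,0],"delta_rot":[0,0,0],"fingers":-1},{"dp":[0,0,0],"delta_rot":[0,0,0],"fingers":-1},{"dp":[0,0,0],"delta_rot":[0,0,0],"fingers":-1},{"dp":[0,0,0],"delta_rot":[0,0,0],"fingers":-1}]' 90
```

```text
t: 17.72
tcp_pos: [0.5365, 0.0605, 0.1992]
tool_rot: [0.995, -0.096, 0.0, -0.0]
force: [-0.4, 0.6, 0.9]
finger_gap: 0.472
gripper_force: 0.0
tcp [0.5365 0.0605 0.1992] dp tool units [-0.0017  0.0013  0.0031] in goal axes [-0.0017  0.0013  0.0031] rot [-0.     -0.0001 -0.0001] F [-0.4  0.6  0.9] gap 0.472 grip 0.0 t 17.72
t: 18.38
tcp_pos: [0.5366, 0.0606, 0.2]
tool_rot: [0.995, -0.096, 0.001, 0.0]
force: [-0.4, -0.2, 6.1]
finger_gap: 0.118
gripper_force: 88.7
```

```bash
python3 -m crank '[{"dp":[0,0,-0.02],"delta_rot":[0,0,0],"fingers":-1},{"dp":[0,0,-0.03],"delta_rot":[0,0,0],"fingers":-1},{"dp":[0,0,-0.03],"delta_rot":[0,0,0],"fingers":-1},{"dp":[0,0,-0.03],"delta_rot":[0,0,0],"fingers":-1},{"dp":[0,0,-0.03],"delta_rot":[0,0,0],"fingers":-1},{"dp":[0,0,-0.03],"delta_rot":[0,0,0],"fingers":-1},{"dp":[0,0,-0.04],"delta_rot":[0,0,0],"fingers":-1},{"dp":[0,0,-0.04],"delta_rot":[0,0,0],"fingers":-1},{"dp":[0,0,-0.03],"delta_rot":[0,0,0],"fingers":-1},{"dp":[0,0,-0.02],"delta_rot":[0,0,0],"fingers":-1},{"dp":[0,0,0],"delta_rot":[0,0,0],"fingers":-1},{"dp":[0,0,0],"delta_rot":[0,0,0],"fingers":-1}]'; python3 go.py .5035 -.1056 0.1976
```

```text
t: 19.38
tcp_pos: [0.5358, 0.0609, 0.3488]
tool_rot: [0.995, -0.096, -0.0, -0.0]
force: [0.3, -0.2, -2.6]
finger_gap: 0.118
gripper_force: 88.3
tcp [0.5358 0.0609 0.3488] dp tool units [3.000e-04 3.392e-01 3.023e-01] in goal axes [2.000e-04 3.392e-01 3.024e-01] rot [-0.      0.0001 -0.    ] F [ 0.3 -0.2 -2.6] gap 0.118 grip 88.3 t 19.38
```

```bash
python3 -m crank '[{"dp":[0,0.02,0],"delta_rot":[0,0,0],"fingers":-1},{"dp":[0,0.03,0],"delta_rot":[0,0,0],"fingers":-1},{"dp":[0,0.035,0],"delta_rot":[0,0,0],"fingers":-1},{"dp":[0,0.04,0],"delta_rot":[0,0,0],"fingers":-1},{"dp":[0,0.04,0],"delta_rot":[0,0,0],"fingers":-1},{"dp":[0,0.04,0],"delta_rot":[0,0,0],"fingers":-1},{"dp":[0,0.04,0],"delta_rot":[0,0,0],"fingers":-1},{"dp":[0,0.035,0],"delta_rot":[0,0,0],"fingers":-1},{"dp":[0,0.03,0],"delta_rot":[0,0,0],"fingers":-1},{"dp":[0,0.018,0],"delta_rot":[0,0,0],"fingers":-1},{"dp":[0,0.01,0],"delta_rot":[0,0,0],"fingers":-1},{"dp":[0,0,0],"delta_rot":[0,0,0],"fingers":-1}]'; python3 -m crank '[{"dp":[0,0,0],"delta_rot":[0,0,0],"fingers":-1},{"dp":[0,0,0],"delta_rot":[0,0,0],"fingers":-1},{"dp":[0,0,0],"delta_rot":[0,0,0],"fingers":-1}]' >/dev/null; python3 go.py .504 -.1055 0.2
```

```text
t: 20.38
tcp_pos: [0.5034, -0.106, 0.3481]
tool_rot: [0.995, -0.097, -0.001, -0.0]
force: [-0.2, 0.7, -3.0]
finger_gap: 0.118
gripper_force: 88.3
tcp [ 0.5039 -0.1043  0.3488] dp tool units [0.0007 0.0024 0.2976] in goal axes [0.0006 0.0023 0.2976] rot [-0.0001  0.      0.0002] F [-0.3  0.6 -4. ] gap 0.118 grip 88.3 t 20.63
```

```bash
python3 -m crank '[{"dp":[0,0.002,0.02],"delta_rot":[0,0,0],"fingers":-1},{"dp":[0,0,0.03],"delta_rot":[0,0,0],"fingers":-1},{"dp":[0,0,0.03],"delta_rot":[0,0,0],"fingers":-1},{"dp":[0,0,0.03],"delta_rot":[0,0,0],"fingers":-1},{"dp":[0,0,0.02],"delta_rot":[0,0,0],"fingers":-1},{"dp":[0,0,0.02],"delta_rot":[0,0,0],"fingers":-1},{"dp":[0,0,0.02],"delta_rot":[0,0,0],"fingers":-1},{"dp":[0,0,0.02],"delta_rot":[0,0,0],"fingers":-1},{"dp":[0,0,0.02],"delta_rot":[0,0,0],"fingers":-1},{"dp":[0,0,0],"delta_rot":[0,0,0],"fingers":-1},{"dp":[0,0,0],"delta_rot":[0,0,0],"fingers":-1}]'; python3 go.py .504 -.1055 0.2
```

```text
t: 21.55
tcp_pos: [0.5035, -0.106, 0.2433]
tool_rot: [0.995, -0.096, -0.001, -0.0]
force: [0.0, 0.7, -3.0]
finger_gap: 0.119
gripper_force: 88.1
tcp [ 0.5035 -0.106   0.2433] dp tool units [ 0.0009 -0.0012  0.0867] in goal axes [ 0.0008 -0.0012  0.0867] rot [-0.0001  0.0002 -0.    ] F [ 0.   0.7 -3. ] gap 0.119 grip 88.1 t 21.55
```

```bash
python3 -m crank '[{"dp":[0,0,0.015],"delta_rot":[0,0,0],"fingers":-1},{"dp":[0,0,0.015],"delta_rot":[0,0,0],"fingers":-1},{"dp":[0,0,0.015],"delta_rot":[0,0,0],"fingers":-1},{"dp":[0,0,0.015],"delta_rot":[0,0,0],"fingers":-1},{"dp":[0,0,0.01],"delta_rot":[0,0,0],"fingers":-1},{"dp":[0,0,0],"delta_rot":[0,0,0],"fingers":-1},{"dp":[0,0,0],"delta_rot":[0,0,0],"fingers":-1}]'; python3 go.py .504 -.1055 0.2
```

```text
t: 22.13
tcp_pos: [0.5035, -0.1061, 0.2084]
tool_rot: [0.995, -0.096, -0.001, -0.0]
force: [-0.2, 0.3, -3.4]
finger_gap: 0.116
gripper_force: 88.2
tcp [ 0.5035 -0.1061  0.2084] dp tool units [ 0.0007 -0.0013  0.0168] in goal axes [ 0.0007 -0.0013  0.0168] rot [-0.      0.0002 -0.    ] F [-0.2  0.3 -3.4] gap 0.116 grip 88.2 t 22.13
```

```bash
python3 -m crank '[{"dp":[0,0,0.005],"delta_rot":[0,0,0],"fingers":-1},{"dp":[0,0,0.005],"delta_rot":[0,0,0],"fingers":-1},{"dp":[0,0,0.004],"delta_rot":[0,0,0],"fingers":-1},{"dp":[0,0,0.003],"delta_rot":[0,0,0],"fingers":-1},{"dp":[0,0,0.002],"delta_rot":[0,0,0],"fingers":-1},{"dp":[0,0,0],"delta_rot":[0,0,0],"fingers":-1},{"dp":[0,0,0],"delta_rot":[0,0,0],"fingers":-1}]'|grep -E 'pos|^force'; python3 -m crank '[{"dp":[0,0,0.002],"delta_rot":[0,0,0],"fingers":-1},{"dp":[0,0,0],"delta_rot":[0,0,0],"fingers":-1},{"dp":[0,0,0],"delta_rot":[0,0,0],"fingers":-1}]'|grep -E 'pos|^force'
```

```text
tcp_pos: [0.5036, -0.1061, 0.2]
force: [-1.9, 0.5, 4.1]
tcp_pos: [0.5035, -0.1061, 0.2]
force: [-3.6, 1.6, 11.4]
```

Seated. I release, rise, then back away to the right for a clear look.

```bash
python3 -m crank '[{"dp":[0,0,0],"delta_rot":[0,0,0],"fingers":-0.06},{"dp":[0,0,0],"delta_rot":[0,0,0],"fingers":-0.06},{"dp":[0,0,0],"delta_rot":[0,0,0],"fingers":-0.06},{"dp":[0,0,0],"delta_rot":[0,0,0],"fingers":-0.06},{"dp":[0,0,-0.03],"delta_rot":[0,0,0],"fingers":-0.06},{"dp":[0,0,-0.04],"delta_rot":[0,0,0],"fingers":-0.06},{"dp":[0,0,-0.06],"delta_rot":[0,0,0],"fingers":-0.06},{"dp":[0,0,-0.06],"delta_rot":[0,0,0],"fingers":-0.06},{"dp":[0,0,-0.06],"delta_rot":[0,0,0],"fingers":-0.06},{"dp":[0,0,0],"delta_rot":[0,0,0],"fingers":-0.06}]' | head -2
python3 -m crank '[{"dp":[0,0.05,0],"delta_rot":[0,0,0],"fingers":-0.06},{"dp":[0,0.07,0],"delta_rot":[0,0,0],"fingers":-0.06},{"dp":[0,0.07,0],"delta_rot":[0,0,0],"fingers":-0.06},{"dp":[0,0.07,0],"delta_rot":[0,0,0],"fingers":-0.06},{"dp":[0,0.07,0],"delta_rot":[0,0,0],"fingers":-0.06},{"dp":[0,0.07,0],"delta_rot":[0,0,0],"fingers":-0.06},{"dp":[0,0.07,0],"delta_rot":[0,0,0],"fingers":-0.06},{"dp":[0,0.07,0],"delta_rot":[0,0,0],"fingers":-0.06},{"dp":[0,0.04,0],"delta_rot":[0,0,0],"fingers":-0.06},{"dp":[0,0,0],"delta_rot":[0,0,0],"fingers":-0.06},{"dp":[0,0,0],"delta_rot":[0,0,0],"fingers":-0.06},{"dp":[0,0,0],"delta_rot":[0,0,0],"fingers":-0.06}]'
python3 - <<'E'
from h import *
from m import boards
im,P=cloud('top'); cv2.imwrite('pics/t4.png',cv2.resize(im[70:270,120:420],None,fx=2.6,fy=2.6)[...,::-1])
boards(im,P,np.s_[130:245,140:255])
im,P=cloud('scene'); boards(im,P,np.s_[150:310,120:260])
E
```

```text
t: 23.8
tcp_pos: [0.5065, -0.1072, 0.329]
t: 24.8
tcp_pos: [0.4481, -0.3898, 0.3225]
tool_rot: [0.995, -0.096, -0.001, -0.001]
force: [0.5, -0.6, 0.1]
finger_gap: 0.47
gripper_force: 0.0
red 333 ztop 0.1522 rect c [511.8 -50.1] size [ 11.4 179.2] ang 78.9
green 8 ztop 0.1472 rect c [ 502.6 -110.6] size [  6.4 178.9] ang 77.1
blue 1 ztop 0.1489 rect c [613.  -15.8] size [0. 0.] ang 0.0
red 293 ztop 0.1508 rect c [532.4 -53.9] size [ 12.8 139.3] ang 79.0
green 67 ztop 0.1491 rect c [ 568.8 -118.4] size [12.1 42. ] ang 75.3
blue 403 ztop 0.1511 rect c [401.3  56. ] size [ 44.1 446.8] ang 67.2
```

View pics/t4.png

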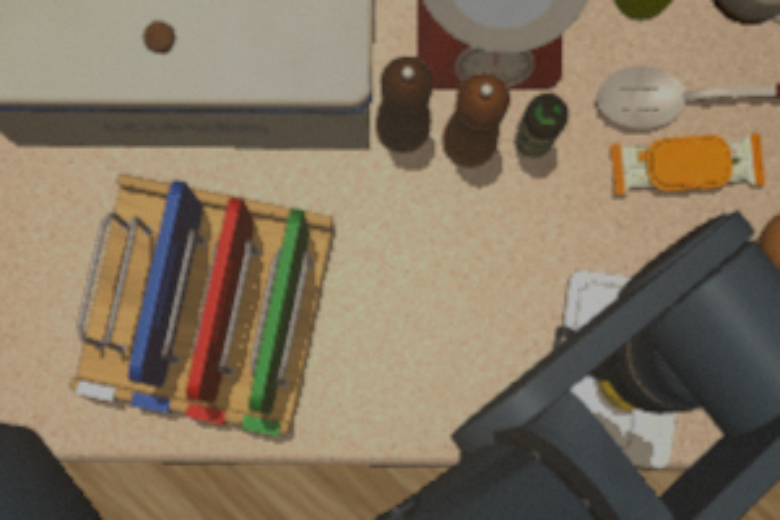

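The top view shows blue at (165,285), red at (218,300) and green at (278,310), each upright behind its own clip. The white slot is empty, the lemon board is in place, and the arm is clear.

```bash
python3 -c "
from station import manip
print(manip.sign_off())"
```

```text
the job is handed in; nothing more can be done
None
```

The red and green boards are swapped: each stands fully down in the slot with its own colour clip, the blue board and the lemon board look undisturbed, and the job was handed in about 25 s into the 69 s limit; no verdict was returned.

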